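Brace the button jar and twist off its tight cap

ROBOT

A 6-joint arm with a two-finger parallel gripper is mounted at the origin on a cart in front of the work surface, level with it; the furniture and walls round the work are solid. World frame = base frame: x ahead of the robot, y to its left, z up, the work surface at z = 0. Lengths are in mm, angles in degrees, forces in N, time in s.
With the tool pointing down it reaches from about 300 to 850 mm from the base axis. Payload 4.2 kg.
Tool frame: the origin (TCP) lies midway between the tips of the shut fingers; the grasp point (between the pads) lies 19 mm behind it; z points along the fingers, y is the line along which they close (so a half turn about z gives the same grasp; the last joint's range is limited). The gripper opens to 91 mm and grips with 3 to 60 N. Pads are 32 mm wide; open, the fingers measure 118 mm over their backs; the gripper's body (76 mm by 178 mm) begins 60 mm behind the grasp point.
Start: joints at [-66.005, 18.312, 89.639, -0, 72.044, -1.146], TCP at [244.296, -520.541, 213.976] pointing down, gripper open.
Joint ranges: [-177.97, 177.97], [-48.28, 115.42], [12.27, 149.76], [-77.06, 257.06], [2.81, 150.46], [-146.56, 146.56]. Speed limits (degrees/s): [147.25, 147.25, 180, 180, 180, 180].

INTERFACE

Orientations are given as [roll, pitch, yaw] about the fixed x, y, z axes, in that order (R = Rz(yaw) Ry(pitch) Rx(roll)).
In Python, from workcell import env gives the robot as it stands.
- The arm moves only by the shell command python3 -m jog 'ROWS' [FORCE]. ROWS is a JSON object of lists of equal length, an entry for each row: "jaw": the finger opening in mm, from 0 to 91.2; "slide": the shift along the tool's x, y, z in units of 30 mm (1.0 is 30 mm), a list of three; "spin": the turn about the tool's z in units of 8 degrees (1.0 is 8 degrees). In form: {"jaw": [jaw, ...], "slide": [[dx, dy, dz], ...], "spin": [spin, ...]}. A call has 1 to 10 rows; each row shifts and turns the commanded pose from where the row before left it, along the tool's axes as they then stand; what a row does not reach is not made up. A row lasts 1/10 s, in which the tool goes at most 50 mm and 8.59 degrees, less where a joint would pass 70% of its speed; a pose out of reach is approached as far as the arm can. A call is refused whole if a number of a shift passes 1 or a number of a turn 1, either way. A call with a gripper value outside its range is refused whole. The fingers move at their own pace and stop on an object; FORCE is the grip in N (left out, the last holds). Time passes only in rows, so rows that do not move let the fingers close. It gives the time, the measured TCP pose, the force, the opening and the grip force at its end, in the units of the state.
- env.state(): the state, without advancing time (a new reading comes with each control period).
- env.grab_frame(name): name is "scene" or "side" or "wrist"; returns the picture (420x560x3 uint8, red, green, blue); there is no depth.
- env.camera_model(name): a dict with "fx", "fy", "cx", "cy" (pixels), "camera_from_world" (4x4, takes a point from world to camera coordinates). Camera axes: x right, y up, looking along -z (the intrinsics and any distortion apply to the point x, -y, -z); pixel columns grow to the right and rows downward; lengths in mm; the calibration is good to about 2 mm. A picture is of the moment at which its call begins: read the wrist's pose just before it. camera_model takes no time and is no camera call; for the wrist camera it gives the pose at the moment of the call.
- env.job_done(): hands the job in; it is judged then, once.
The state is a dict: "time_s": time; "qpos": joint angles; "qvel": joint speeds; "effort": joint torques, N m; "ee_pos": TCP position; "ee_rot": TCP orientation; "force": force on the tool from outside, world axes, zero at the start; "torque": the same for the moment, N m; "gripper_width": finger opening in mm; "gripper_force": force on a finger pad.
Only numpy, scipy, OpenCV 4.12 (cv2) and the standard library are available. Lean on these libraries where they do the work, as an engineer would, in place of code of your own. Each camera call takes 0.05 s, during which the arm holds its last target. There are 200 camera calls.

TASK

Open the square jar of buttons for a customer: set it all the way down in the square well of the wooden brace block, then twist its tight blue cap counterclockwise and stop turning as soon as its thread lugs let go. Lift the cap straight up and finish while still holding it level in the gripper, a few centimetres above the open mouth, with the jar still fully down in the block. Leave the yarn ball, red thread spool, tape measure and marker tin where they are.

Things in the scene. Friction and masses are not known exactly. Their poses are not given: they have to be found in the camera images.
- button_jar: loose square glass jar of coloured buttons, about 0.35 kg. Origin: centre of its underside, z up. Body 62 x 62 mm (sides along x, y), 78 mm high; shoulder to z = 84 mm, round neck to the rim at z = 106 mm. White dot near the top of its +y face. Loose on the counter it would spin along with the tight cap. Can be lifted by the closed cap, which stays on; a grip of 50 N on the cap is enough
- jar_cap: loose blue ribbed cap, 56 mm across, 33 mm high, closed on the jar. Origin: centre of its lower rim, z up; when closed 88 mm above the jar's underside. Its x axis runs along the white line on its top, at the start 0.10 to 0.60 rad clockwise (from above) of the jar's x axis. Needs about 0.2 to 0.4 N m to turn; grip it with 60 N. Pulled up before its lugs release, it takes the jar along
- cap_top (a point): centre of the cap's top face, 33 mm above the cap's origin. On release the rim seal pushes the cap up 4 mm; a gripper that holds the cap still instead feels an upward push grow within about 0.15 rad to 5 to 15 N (before, it stays within 2 N). The cap then lifts straight off: its lugs are clear when it is 9 mm up, its rim is clear of the mouth when 18 mm up
- cap_mark (a point): outer end of the white line on the cap's top, 25 mm from the axis along the cap's x. The lugs release when this line is 60 to 68 degrees counterclockwise of the jar's x axis, after 1.15 to 1.8 rad of turning from the start (jar play and slip add up to 0.2 rad to the gripper's turn); a hard stop comes at about 96 degrees. Clockwise there is only the closing stop
- jar_mouth (a point): centre of the jar's rim, 106 mm above the jar's underside. The neck has two thread lugs (bayonet type) that hold the cap down, and an orange sprung rubber seal on the rim that pushes the cap up with about 16 N and so makes it tight
- jar_brace: fixed wooden block, 120 x 120 x 35 mm, a brass screw head in each corner. Origin: centre of its underside, x and y along its sides. Square well in the middle of its top, 66 x 66 mm, sides along the block's x and y, 25 mm deep, mouth chamfered 4 mm. The jar fits in any quarter turn with 2 mm of play a side and cannot turn in it
- well_floor (a point): centre of the well's floor, 10 mm above the counter; the jar's underside rests here when seated
- yarn_ball: orange and red ball of wool, 72 mm, loose bystander; origin at its underside
- thread_red: red spool of thread standing upright, 31 mm across, 52 mm high, loose bystander; origin at its underside
- tape_measure: yellow tape measure lying flat, 51 x 65 x 21 mm, loose bystander; origin at its underside
- marker_tin: round teal tin, 64 mm across, 25 mm high, loose bystander; origin at its underside

How it is judged:
By the outcome, as a careful person would: the job done as asked, in the order asked, and still so for the second after the job is handed in, while the arm keeps its last pose, push and grip.
It also fails if it takes over 51 s, if anything falls off the work surface, if the arm or the gripper's body presses on something with over 40 N, if the wrist force passes 120 N, or if a joint passes its speed limit or range.

## Working session

There is one attempt and no reset: what is moved stays moved. The work goes in short steps, Python scripts to look and compute and a shell command to move; the robot and the scene stay as the last step left them, time stands still between calls to the robot, and variables do not carry over. Pictures are saved under pics/ and viewed, at most 10 in all, crops included, and the job is handed in when it is done.

```bash
mkdir -p pics; ls; python3 - <<'E'
from workcell import env
import cv2,numpy as np
for n in("scene","side"):
    f=env.grab_frame(n); cv2.imwrite(f"pics/{n}0.png",f[:,:,::-1])
    m=env.camera_model(n); print(n,{k:(np.round(v,3).tolist() if not isinstance(v,str) else v) for k,v in m.items()})
print(env.state())
E
```

```text
pics
scene {'fx': 434.921, 'fy': 434.921, 'cx': 271.508, 'cy': 210.631, 'camera_from_world': [[-0.728, -0.685, -0.016, 396.372], [0.369, -0.412, 0.833, -356.884], [-0.578, 0.601, 0.553, -917.016], [0.0, 0.0, 0.0, 1.0]]}
side {'fx': 435.41, 'fy': 435.41, 'cx': 277.686, 'cy': 209.28, 'camera_from_world': [[-0.999, 0.041, -0.003, 616.048], [-0.028, -0.612, 0.791, -134.242], [0.03, 0.79, 0.612, -1010.836], [0.0, 0.0, 0.0, 1.0]]}
{'time_s': 0.1, 'qpos': array([-6.60047134e+01,  1.83478549e+01,  8.96993754e+01, -1.50204879e-03,
        7.20435152e+01, -1.14492053e+00]), 'qvel': array([-0.00110323, -0.07771122, -0.12895825,  0.10813595,  0.01332367,
        0.04542717]), 'effort': array([ 3.94213348e-04, -4.13333023e+01, -2.32510078e+01,  7.29272445e-02,
        4.21965960e-02, -6.29708757e-05]), 'ee_pos': array([ 244.09933194, -520.11901505,  213.20586113]), 'ee_rot': array([-1.79909244e+02, -3.85348730e-04,  2.51406711e+01]), 'force': array([-0.71630775, -0.58159297, -0.18183629]), 'torque': array([ 0.03164885, -0.02201486, -0.05067251]), 'gripper_force': 0.0, 'gripper_width': 91.18068024871366}
```

View pics/scene0.png

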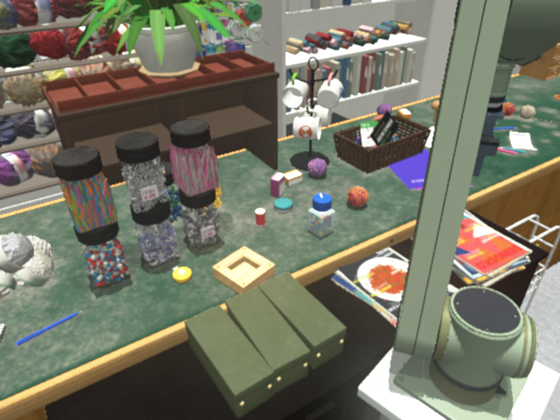

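View pics/side0.png

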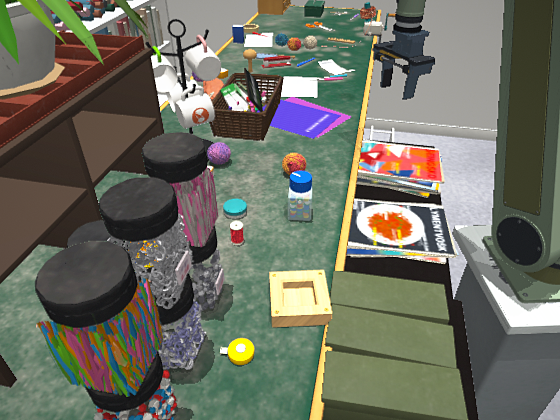

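Scene: the jar is at about (321,215) with its cap at (321,200), and the brace is at (244,269). Side: the cap is at (300,180), the brace top is at (299,295), the yarn at (294,163), the tin at (234,208) and the spool at (237,232). First I'll get coarse positions.

```bash
cat > h.py <<'E'
from workcell import env
import cv2,numpy as np
def ray(m,px):
    T=np.array(m["camera_from_world"]);R=T[:3,:3];c=-R.T@T[:3,3]
    px=np.atleast_2d(np.asarray(px,float)); k=m.get("dist",m.get("distortion"))
    K=np.array([[m["fx"],0,m["cx"]],[0,m["fy"],m["cy"]],[0,0,1]])
    n=cv2.undistortPoints(px.reshape(-1,1,2),K,None if k is None else np.array(k,float)).reshape(-1,2)
    d=np.c_[n[:,0],-n[:,1],-np.ones(len(n))]@R
    return c,d
def plane(m,px,z):
    c,d=ray(m,px); return c+d*((z-c[2])/d[:,2])[:,None]
def tri(m1,p1,m2,p2):
    c1,d1=ray(m1,p1);c2,d2=ray(m2,p2);A=np.zeros((3,3));b=np.zeros(3)
    for c,d in((c1,d1[0]),(c2,d2[0])):
        d=d/np.linalg.norm(d);P=np.eye(3)-np.outer(d,d);A+=P;b+=P@c
    return np.linalg.solve(A,b)
def proj(m,X):
    p=np.atleast_2d(X)@np.array(m["camera_from_world"])[:3,:3].T+np.array(m["camera_from_world"])[:3,3]
    return np.c_[m["cx"]+m["fx"]*p[:,0]/-p[:,2],m["cy"]+m["fy"]*p[:,1]/p[:,2]]
def blob(img,lo,hi,box=None):
    hsv=cv2.cvtColor(img,cv2.COLOR_RGB2HSV);k=cv2.inRange(hsv,np.array(lo),np.array(hi))
    if box is not None:
        z=np.zeros_like(k);x0,y0,x1,y1=box;z[y0:y1,x0:x1]=k[y0:y1,x0:x1];k=z
    k=cv2.morphologyEx(k,cv2.MORPH_CLOSE,np.ones((3,3)))
    cs,_=cv2.findContours(k,cv2.RETR_EXTERNAL,cv2.CHAIN_APPROX_NONE)
    return max(cs,key=cv2.contourArea) if cs else None
E
python3 - <<'E'
from h import *
np.set_printoptions(precision=1,suppress=True)
S=env.camera_model("scene");D=env.camera_model("side");print(S.keys())
a=cv2.imread("pics/scene0.png")[:,:,::-1].copy();b=cv2.imread("pics/side0.png")[:,:,::-1].copy()
cen=lambda c:np.array(cv2.minEnclosingCircle(c)[0])
box=lambda c:(lambda r:np.array([r[0]+r[2]/2,r[1]+r[3]/2]))(cv2.boundingRect(c))
ca=blob(a,(105,120,60),(125,255,255),(305,185,340,215));cb=blob(b,(100,120,60),(125,255,255),(280,160,320,200))
print("cap",cv2.boundingRect(ca),cv2.boundingRect(cb),tri(S,box(ca),D,box(cb)))
for m,im,bx in((S,a,(205,240,285,300)),(D,b,(262,260,338,335))):
    c=blob(im,(8,40,120),(28,190,255),bx);h=cv2.convexHull(c);q=cv2.approxPolyDP(h,4,True)[:,0]
    print("brace",cv2.contourArea(c),q.tolist());print(plane(m,q,35))
print("tri brace",tri(S,[244,269],D,[299,295]))
for n,p,q in(("yarn",(357,197),(294,163)),("tin",(283,205),(234,208)),("spool",(260,216),(237,232)),("tape",(182,274),(241,350))): print(n,tri(S,p,D,q))
E
```

```text
dict_keys(['fx', 'fy', 'cx', 'cy', 'camera_from_world'])
cap (313, 193, 19, 18) (289, 171, 23, 22) [ 548.5 -231.2  100.5]
brace 1856.0 [[274, 263], [272, 276], [240, 294], [217, 279], [212, 268], [244, 245]]
[[518.7  16.6  35. ]
 [486.9  58.4  35. ]
 [500.7 160.9  35. ]
 [585.5 163.7  35. ]
 [628.6 144.2  35. ]
 [637.1  16.7  35. ]]
brace 1252.0 [[322, 269], [332, 311], [326, 334], [272, 326], [278, 278]]
[[519.4  17.5  35. ]
 [513.6 134.1  35. ]
 [532.5 188.   35. ]
 [634.2 165.1  35. ]
 [617.4  40.1  35. ]]
tri brace [574.5  77.3  20.3]
yarn [ 549.3 -429.9   30.4]
tin [ 725.  -249.     6.9]
spool [ 711.5 -124.    29.7]
tape [694.4 198.8  10.1]
```

```bash
python3 - <<'E'
from h import *
np.set_printoptions(precision=2,suppress=True)
from scipy.spatial.transform import Rotation as Ro
m=env.camera_model("wrist");s=env.state();T=np.array(m["camera_from_world"]);R=T[:3,:3];c=-R.T@T[:3,3]
B=Ro.from_euler('xyz',s["ee_rot"],degrees=True).as_matrix()
print(m["fx"],m["cx"],m["cy"],B.T@(c-s["ee_pos"]),(R@B))
E
python3 -m jog '{"jaw":[91,91,91,91,91,91,91,91,91,91],"slide":[[0.9,-0.3,-0.2],[0.9,-0.3,-0.2],[0.9,-0.3,-0.2],[0.9,-0.3,-0.2],[0.9,-0.3,-0.2],[0.9,-0.3,-0.2],[0.9,-0.3,-0.2],[0.9,-0.3,-0.2],[0.9,-0.3,-0.2],[0.9,-0.3,-0.2]],"spin":[0,0,0,0,0,0,0,0,0,0]}'
```

```text
333.34217009770975 283.80557031196145 212.537513070719 [  85.37   -0.4  -170.32] [[ 0.    1.    0.  ]
 [ 0.96 -0.    0.29]
 [ 0.29  0.   -0.96]]
time_s: 1.1
ee_pos: [451.0, -323.3, 273.8]
ee_rot: [-180.0, 0.0, 25.1]
force: [0.9, -0.4, -0.0]
gripper_width: 91.1
gripper_force: 0.0
```

```bash
python3 -m jog '{"jaw":[91,91,91,91,91,91],"slide":[[0.9,-0.3,0],[0.9,-0.3,0],[0.9,-0.3,0],[0.9,-0.3,0],[0.6,-0.2,0],[0,0,0]],"spin":[0,0,0,0,0,0]}'
python3 - <<'E'
from h import *
import pickle
m=env.camera_model("wrist");f=env.grab_frame("wrist");cv2.imwrite("pics/w1.png",f[:,:,::-1]);pickle.dump(m,open("w1.pkl","wb"))
E
```

```text
time_s: 1.7
ee_pos: [547.9, -231.3, 273.3]
ee_rot: [-180.0, 0.0, 25.3]
force: [0.1, -0.7, -0.3]
gripper_width: 90.8
gripper_force: 0.0
```

View pics/w1.png

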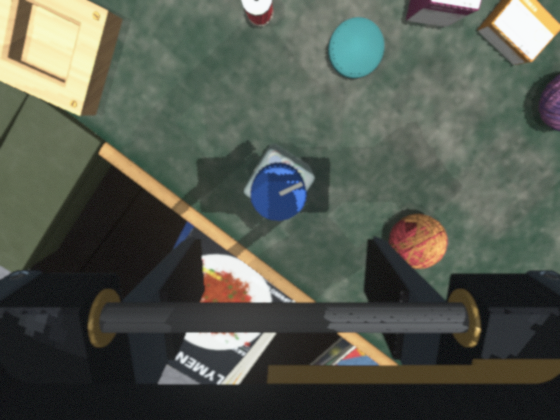

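The wrist view shows the cap at about (279,191), with the white line pointing toward (301,186). The jar corners stick out around (271,146), (314,180) and (245,187), and part of the brace shows at upper left with screws at (96,15) and (75,105). I'll zoom in on the jar and compute.

```bash
python3 - <<'E'
from h import *
import pickle
np.set_printoptions(precision=1,suppress=True)
m=pickle.load(open("w1.pkl","rb"));f=cv2.imread("pics/w1.png")[:,:,::-1].copy()
x0,y0=225,130
cv2.imwrite("pics/w1c.png",cv2.resize(f[y0:y0+100,x0:x0+105],None,fx=6,fy=6,interpolation=cv2.INTER_CUBIC)[:,:,::-1])
c=blob(f,(105,130,40),(125,255,255),(240,150,320,225));P=plane(m,c[:,0],121)
(e,ax,an)=cv2.fitEllipse(c);print("cap px",e,ax,"world@121",plane(m,e,121))
h=cv2.cvtColor(f,cv2.COLOR_RGB2HSV);k=np.zeros(h.shape[:2],bool);k[165:215,255:305]=True
hull=np.zeros(h.shape[:2],np.uint8);cv2.fillConvexPoly(hull,cv2.convexHull(c),255)
k&=(h[...,1]<110)&(h[...,2]>110)&(cv2.erode(hull,np.ones((5,5)))>0)
ys,xs=np.nonzero(k);W=plane(m,np.c_[xs,ys],121)[:,:2]
q=cv2.fitLine(W.astype(np.float32),cv2.DIST_L2,0,.01,.01).ravel();print("line",len(xs),W.mean(0),np.degrees(np.arctan2(q[1],q[0])),W.min(0),W.max(0),xs.min(),xs.max())
b=blob(f,(8,40,120),(28,190,255),(0,0,125,120));print("brace",cv2.contourArea(b),cv2.approxPolyDP(cv2.convexHull(b),4,True)[:,0].tolist())
print(plane(m,[[110,14],[80,115],[96,15],[75,105],[82,35],[67,81]],35)[:,:2])
for n,p in(("tin",[357,47]),("yarn",[418,241])):print(n,plane(m,p,25))
E
```

```text
cap px (276.90631103515625, 192.33412170410156) (51.679500579833984, 56.09636688232422) world@121 [[ 552.  -221.1  121. ]]
line 135 [ 560.7 -231.1] -39.001377 [ 550.8 -239.9] [ 570.7 -222.4] 279 301
brace 8756.0 [[108, 11], [81, 114], [0, 81], [0, 0], [91, 0]]
[[635.   19.4]
 [517.9  20.8]
 [627.5  32.8]
 [526.4  29. ]
 [601.9  41.4]
 [548.2  44.2]]
tin [[ 723.4 -239.7   25. ]]
yarn [[ 550.6 -429.2   25. ]]
```

View pics/w1c.png

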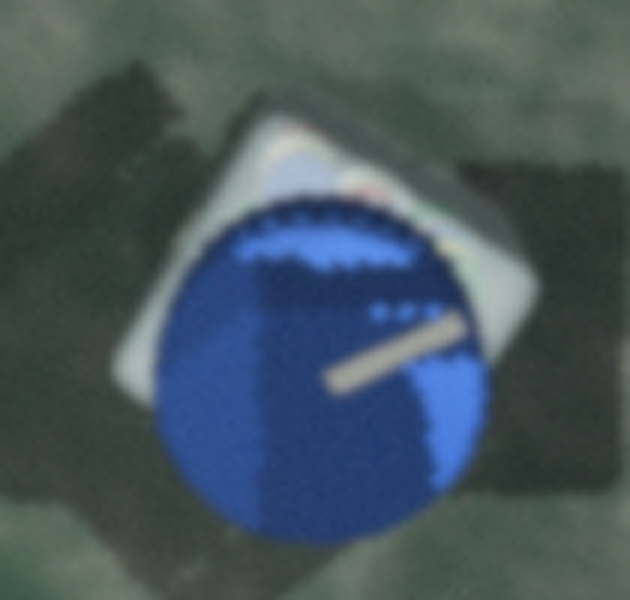

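```bash
cat > an.py <<'E'
from h import *
import pickle
np.set_printoptions(precision=1,suppress=True)
m=pickle.load(open("w1.pkl","rb"));cr=lambda L:np.array(L,float)/6+[224.6,129.6]
print("axis",plane(m,cr([325,383]),121), "line ends",plane(m,cr([[335,387],[463,323]]),121)[:,:2])
e=plane(m,cr([[310,115],[530,255],[265,125],[120,345]]),78)[:,:2]
for i in(0,2):d=e[i+1]-e[i];print("edge",e[i],e[i+1],np.degrees(np.arctan2(d[1],d[0])),np.hypot(*d))
E
python3 an.py
python3 -m jog '{"jaw":[91,91,91,91],"slide":[[0,0,0.9],[0,0,0.9],[0,0,0.7],[0,0,0]],"spin":[0,0,0,0]}'
python3 - <<'E'
from h import *
import pickle
print(env.state()["qvel"].round(2),env.state()["ee_pos"])
m=env.camera_model("wrist");f=env.grab_frame("wrist");cv2.imwrite("pics/w2.png",f[:,:,::-1]);pickle.dump(m,open("w2.pkl","wb"))
cv2.imwrite("pics/w2c.png",cv2.resize(f[110:310,180:380],None,fx=3,fy=3,interpolation=cv2.INTER_CUBIC)[:,:,::-1])
E
```

```text
axis [[ 551.7 -223.3  121. ]] line ends [[ 551.8 -225.1]
 [ 570.6 -239.5]]
edge [ 585.8 -203.6] [ 580.1 -251. ] -96.91611561769479 47.73409641710122
edge [ 580.7 -197. ] [ 532.2 -189.4] 171.14820352750354 49.145570001313466
time_s: 2.15
ee_pos: [543.8, -233.0, 195.9]
ee_rot: [-179.7, 0.3, 25.1]
force: [-0.6, 1.5, -0.2]
gripper_width: 91.1
gripper_force: 0.0
[ 0.21 -1.62 -4.29  0.26  1.75  0.07] [ 543.84603411 -233.01503879  195.88047394]
```

View pics/w2c.png

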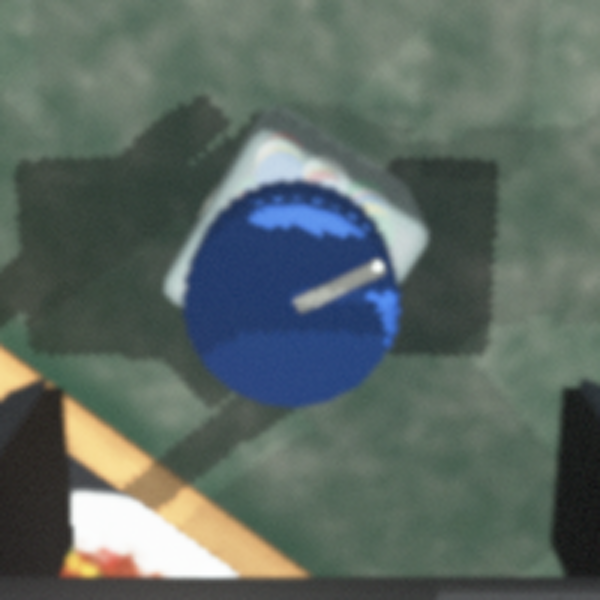

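The jar's edges give a yaw of about -8° and the cap line about -38.5°. In the close view the top face centre is at about crop (292,299). Edge points are (290,133)-(415,212) and (250,140)-(170,275).

```bash
python3 - <<'E'
from h import *
import pickle
np.set_printoptions(precision=1,suppress=True)
m=pickle.load(open("w2.pkl","rb"));cr=lambda L:np.array(L,float)/3+[179.7,109.7]
print("axis",plane(m,cr([292,299]),121), "line ends",plane(m,cr([[296,305],[383,264]]),121)[:,:2])
e=plane(m,cr([[290,133],[415,212],[250,140],[170,275]]),78)[:,:2]
for i in(0,2):d=e[i+1]-e[i];print("edge",e[i],e[i+1],np.degrees(np.arctan2(d[1],d[0])),np.hypot(*d))
# scene/side axis from full cap bbox
S=env.camera_model("scene");D=env.camera_model("side")
for n,mm,bx in(("scene0",S,(300,180,345,220)),("side0",D,(275,158,325,205))):
    f=cv2.imread(f"pics/{n}.png")[:,:,::-1].copy();c=blob(f,(95,90,30),(130,255,255),bx);x,y,w,h=cv2.boundingRect(c);print(n,(x,y,w,h))
    for X in([551.7,-223.3],[549,-228]):
        t=np.linspace(0,6.28,60);ring=[[X[0]+28*np.cos(a),X[1]+28*np.sin(a),z] for a in t for z in(88,121)]
        p=proj(mm,ring);print("  pred",X,p.min(0),p.max(0))
s=env.state();print(s["ee_pos"],s["ee_rot"])
E
```

```text
axis [[ 552.9 -222.1  121. ]] line ends [[ 551.9 -223.7]
 [ 571.1 -239.1]]
edge [ 585.5 -205.3] [ 580.2 -248. ] -97.07473109301611 43.01000848003487
edge [ 578.8 -195.8] [ 532.  -190.5] 173.56326031256253 47.06364067130893
scene0 (313, 193, 19, 18)
  pred [551.7, -223.3] [310.5 192.5] [329.6 211.7]
  pred [549, -228] [312.1 192.3] [331.3 211.4]
side0 (289, 170, 23, 23)
  pred [551.7, -223.3] [288.4 170.4] [310.8 193.6]
  pred [549, -228] [289.3 169.4] [311.6 192.4]
[ 545.2 -233.4  198. ] [-179.9    0.1   25.1]
```

```bash
python3 -m jog '{"jaw":[91,91,91,91],"slide":[[0.3,-0.15,0.6],[0,0,0.6],[0,0,0.6],[0,0,0]],"spin":[0,0,0,0]}'
python3 - <<'E'
from h import *
import pickle
m=env.camera_model("wrist");f=env.grab_frame("wrist");cv2.imwrite("pics/w3.png",f[:,:,::-1]);pickle.dump(m,open("w3.pkl","wb"))
s=env.state();print(s["ee_pos"],s["ee_rot"],s["qvel"].round(1))
c=blob(f,(95,90,30),(130,255,255),(190,110,370,330));x,y,w,h=cv2.boundingRect(c);print((x,y,w,h))
px=[x+w/2,y+h-1-w/2*0.985];print(px,plane(m,px,121))
E
```

```text
time_s: 2.6
ee_pos: [552.0, -225.1, 144.3]
ee_rot: [-179.9, 0.1, 25.1]
force: [-0.8, 0.2, -0.2]
gripper_width: 91.0
gripper_force: 0.0
[ 552.82513038 -225.45085264  145.64447207] [1.79982788e+02 7.68981213e-03 2.51111448e+01] [ 0.  -0.9 -1.8  0.  -0.1  0. ]
(236, 199, 90, 93)
[281.0, 246.675] [[ 554.60329962 -221.4613795   121.        ]]
```

```bash
python3 -m jog '{"jaw":[91,91,91,91,40,40,40,40,40,40],"slide":[[0.07,-0.06,0.6],[0,0,0.6],[0,0,0.65],[0,0,0],[0,0,0],[0,0,0],[0,0,0],[0,0,0],[0,0,0],[0,0,0]],"spin":[0,0,0,0,0,0,0,0,0,0]}' 50
python3 - <<'E'
from workcell import env
s=env.state();print(s["ee_pos"],s["ee_rot"],s["force"],s["torque"],s["qpos"].round(1))
E
```

```text
time_s: 3.65
ee_pos: [554.1, -222.1, 90.0]
ee_rot: [-180.0, -0.0, 25.1]
force: [-0.6, 2.0, 3.4]
gripper_width: 55.5
gripper_force: 50.0
[ 554.11097516 -222.08209856   90.01321961] [-1.79988360e+02 -2.17913898e-02  2.51341789e+01] [-0.63531105  1.97866617  3.41868737] [ 0.25105256  0.18364807 -0.07980407] [-23.   26.   96.7   0.   57.3  41.9]
```

```bash
python3 -m jog '{"jaw":[40,40,40,40,40,40,40,40,40,40],"slide":[[0,0,-0.6],[0,0,-0.9],[0,0,-0.9],[0,0,-0.6],[0.45,-0.8,0],[0.45,-0.8,0],[0.45,-0.8,0],[0.45,-0.8,0],[0.25,-0.4,0],[0,0,0]],"spin":[0,0,0,0,0,0,0,0,0,0]}' 50
python3 - <<'E'
from h import *
import pickle
s=env.state();print(s["ee_pos"],s["ee_rot"],s["qvel"].round(1),s["force"],s["gripper_width"])
m=env.camera_model("wrist");f=env.grab_frame("wrist");cv2.imwrite("pics/w4.png",f[:,:,::-1]);pickle.dump(m,open("w4.pkl","wb"))
E
```

```text
time_s: 4.65
ee_pos: [563.7, -97.1, 178.7]
ee_rot: [-180.0, 0.1, 25.3]
force: [-0.0, -0.4, -3.7]
gripper_width: 55.5
gripper_force: 50.0
[563.65524327 -97.07746883 178.70036822] [-1.79958783e+02  6.61811051e-02  2.52873379e+01] [-2.2  0.1 -0.7 -2.2 -0.1 -1. ] [-0.03200765 -0.4477249  -3.67471102] 55.50949284266485
```

View pics/w4.png

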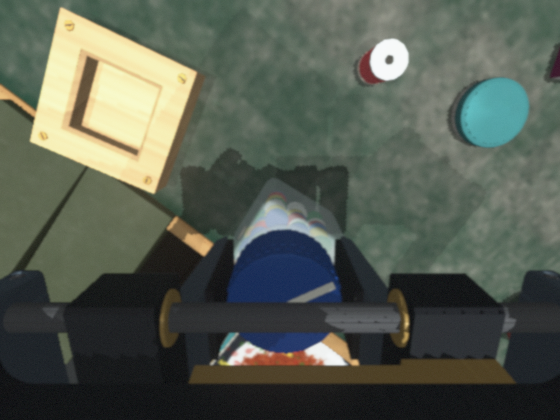

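The brace is fully visible, with screws at (69,26), (183,78), (149,180) and (43,136). The held cap is centred near (285,295).

```bash
python3 - <<'E'
from h import *
import pickle
np.set_printoptions(precision=1,suppress=True)
m=pickle.load(open("w4.pkl","rb"));f=cv2.imread("pics/w4.png")[:,:,::-1].copy()
h=cv2.cvtColor(f,cv2.COLOR_RGB2HSV)
P=[]
for x,y in((69,26),(183,78),(149,180),(43,136)):
    w=h[y-9:y+10,x-9:x+10,1].astype(float)*1; g=f[y-9:y+10,x-9:x+10,2].astype(float); k=(g<np.percentile(g,92)-45)
    ys,xs=np.nonzero(k);P.append([x-9+np.median(xs),y-9+np.median(ys)]);
print(np.array(P).tolist());W=plane(m,P,35)[:,:2];print(W,W.mean(0))
for i in range(4):d=W[(i+1)%4]-W[i];print(np.degrees(np.arctan2(d[1],d[0])).round(1),np.hypot(*d).round(1))
print("corners",plane(m,[[62,8],[200,70],[158,192],[32,140]],35)[:,:2])
# well mouth outer chamfer
print("cap",plane(m,[284.5,295],209.5)[0], "line",plane(m,[[290,303],[334,286]],209.5)[:,:2])
# scene/side current images: jar/cap and dependence
for n in("scene","side"):
    im=env.grab_frame(n);cv2.imwrite(f"pics/{n}1.png",im[:,:,::-1])
    c=blob(im,(95,90,30),(130,255,255),(150,60,420,330));print(n,cv2.boundingRect(c),cv2.contourArea(c))
print(env.state()["ee_pos"])
E
```

```text
[[69.0, 25.0], [182.0, 78.0], [148.0, 181.0], [42.0, 136.0]]
[[625.6 132.7]
 [627.2  32.4]
 [526.8  30. ]
 [525.2 131.7]] [576.2  81.7]
-89.1 100.3
-178.6 100.4
90.9 101.8
0.6 100.4
corners [[635.5 141.2]
 [640.   20.5]
 [520.6  17.8]
 [517.7 139.2]]
cap [565.5 -96.1 209.5] line [[ 562.8 -100.4]
 [ 579.8 -115.1]]
scene (294, 182, 9, 19) 114.0
side (289, 164, 12, 28) 209.5
[563.8 -99.5 179.1]
```

```bash
python3 - <<'E'
from h import *
a=cv2.imread("pics/scene1.png");b=cv2.imread("pics/side1.png")
S=env.camera_model("scene");D=env.camera_model("side");p=env.state()["ee_pos"];print(p,proj(S,p),proj(D,p))
u=proj(S,p)[0].astype(int);v=proj(D,p)[0].astype(int)
A=a[u[1]-45:u[1]+55,u[0]-40:u[0]+40];B=b[v[1]-45:v[1]+55,v[0]-40:v[0]+40];print(u-[40,45],v-[40,45])
cv2.imwrite("pics/cmp.png",cv2.resize(np.hstack([A,B]),None,fx=5,fy=5,interpolation=cv2.INTER_CUBIC))
E
```

```text
[563.75602241 -99.50838696 179.1166541 ] [[290.05962274 195.60718901]] [[299.43483238 185.4761059 ]]
[250 150] [259 140]
```

View pics/cmp.png

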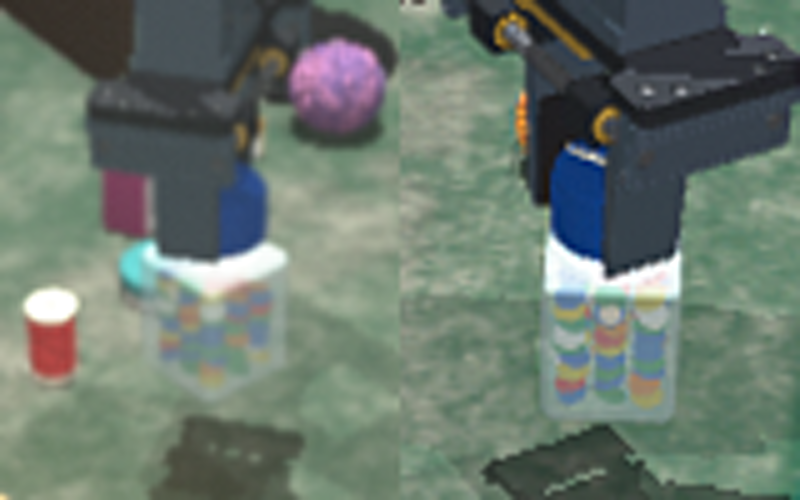

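```bash
python3 - <<'E'
from h import *
np.set_printoptions(precision=2,suppress=True)
S=env.camera_model("scene");D=env.camera_model("side");p=env.state()["ee_pos"]
y=np.radians(25.3);tx=np.array([np.cos(y),np.sin(y),0]);ty=np.array([np.sin(y),-np.cos(y),0])
for off in(41,45.5-0,59-17.8):
  q=p-ty*off+[0,0,10]
  for w in(-16,16):print(off,w,"scene",(proj(S,q+tx*w)[0]-[250,150])*5,"side",(proj(D,q+tx*w)[0]-[259,140])*5)
# jar body columns prediction: corners z=TCP.. underside z0=p.z-90+0
j=np.radians(-7);R=np.array([[np.cos(j),-np.sin(j)],[np.sin(j),np.cos(j)]])
def pred(d):
  C=[np.r_[p[:2]+d+R@np.array([31*a,31*b]),z] for a in(-1,1) for b in(-1,1) for z in(p[2]-90,p[2]-12)]
  for n,m,o in(("scene",S,[250,150]),("side",D,[259,140])):
    r=(proj(m,C)-o)*5;print(d,n,r.min(0),r.max(0))
pred(np.zeros(2));pred(np.array([-4,-6]));pred(-tx[:2]*5);pred(-tx[:2]*3)
E
```

```text
41 -16 scene [208.17 255.14] side [282.87 246.29]
41 16 scene [150.86 246.09] side [218.33 266.66]
45.5 -16 scene [205.87 259.48] side [288.39 251.65]
45.5 16 scene [148.4  250.37] side [223.71 272.16]
41.2 -16 scene [208.07 255.34] side [283.11 246.53]
41.2 16 scene [150.75 246.28] side [218.57 266.9 ]
[0. 0.] scene [121.64 205.85] [279.11 406.1 ]
[0. 0.] side [126.2  207.62] [272.31 431.83]
[-4 -6] scene [134.2  204.22] [291.58 404.22]
[-4 -6] side [134.2  200.08] [279.63 423.16]
[-4.52 -2.14] scene [130.19 207.13] [287.88 407.63]
[-4.52 -2.14] side [135.8  204.75] [281.68 428.54]
[-2.71 -1.28] scene [126.77 206.62] [284.37 407.02]
[-2.71 -1.28] side [131.96 205.9 ] [277.93 429.86]
```

```bash
python3 - <<'E'
from h import *
import pickle
m=pickle.load(open("w4.pkl","rb"));f=cv2.imread("pics/w4.png")
g=cv2.convertScaleAbs(f[170:390,180:390],alpha=1.6,beta=25)
g=cv2.resize(g,None,fx=2.7,fy=2.7,interpolation=cv2.INTER_CUBIC)
p=np.array([563.7,-98.5,178.8]);y=np.radians(25.3);tx=np.array([np.cos(y),np.sin(y),0]);ty=np.array([np.sin(y),-np.cos(y),0])
def dot(X,c):
    q=(proj(m,X)[0]-[180,170])*2.7;cv2.circle(g,(int(q[0]),int(q[1])),3,c,-1)
for o,c in((0,(0,255,0)),(-5.5,(0,0,255))):
    for t in np.linspace(0,6.28,40):dot(p+[0,0,31]+tx*(o+28*np.cos(t))+ty*28*np.sin(t),c)
for s in(-28,28):
  for w in(-16,16):dot(p+tx*w+ty*s,(255,255,0))
cv2.imwrite("pics/w4c.png",g)
E
```

```text
(no output)
```

View pics/w4c.png

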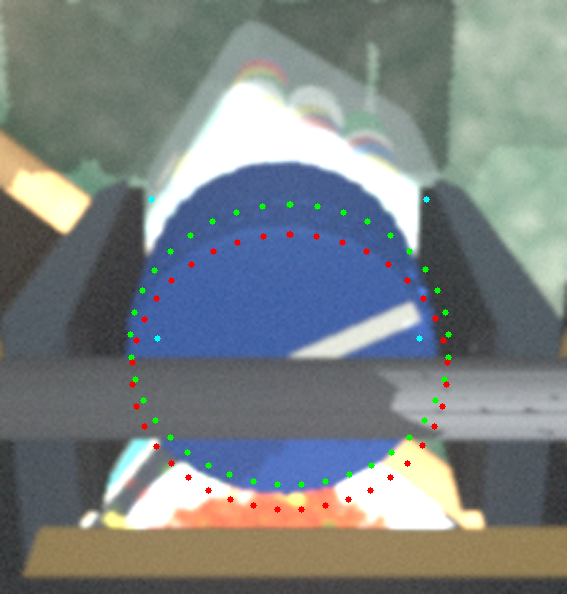

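The overlay shows the cap axis sitting roughly 5.5 mm behind the grip centre along tool x. I'll correct for that when placing and re-centre the grip once the jar is seated.

```bash
python3 -m jog '{"jaw":[40,40,40,40,40,40,40,40,40],"slide":[[0,0,0],[0,0,0],[0.64,-0.8,0],[0.64,-0.8,0],[0.64,-0.8,0],[0.64,-0.8,0],[0.64,-0.8,0],[0.64,-0.8,0],[0,0,0]],"spin":[-0.5,-0.5,0,0,0,0,0,0,0]}' 50
python3 -m jog '{"jaw":[40,40],"slide":[[0,0,0],[0,0,0]],"spin":[0,0]}'
python3 - <<'E'
from h import *
np.set_printoptions(precision=2,suppress=True)
s=env.state();p=s["ee_pos"];print(p,s["ee_rot"],s["force"])
S=env.camera_model("scene");D=env.camera_model("side")
A=[]
for n,m in(("scene",S),("side",D)):
    im=env.grab_frame(n);cv2.imwrite(f"pics/{n}2.png",im[:,:,::-1]);u=proj(m,p)[0].astype(int);print(n,proj(m,p)[0],u-[50,35])
    A.append(im[u[1]-35:u[1]+85,u[0]-50:u[0]+50,::-1])
cv2.imwrite("pics/cmp2.png",cv2.resize(np.hstack(A),None,fx=4,fy=4,interpolation=cv2.INTER_CUBIC))
E
```

```text
time_s: 5.7
ee_pos: [582.3, 87.3, 179.2]
ee_rot: [-179.9, -0.1, 33.2]
force: [0.5, -1.6, -4.4]
gripper_width: 55.4
gripper_force: 50.0
time_s: 5.9
ee_pos: [581.6, 83.6, 179.3]
ee_rot: [180.0, 0.0, 33.1]
force: [-0.2, -0.2, -4.8]
gripper_width: 55.3
gripper_force: 50.0
[581.65  83.61 179.27] [179.97   0.04  33.07] [-0.2  -0.17 -4.83]
scene [237.14 221.31] [187 186]
side [297.76 241.1 ] [247 206]
```

View pics/cmp2.png

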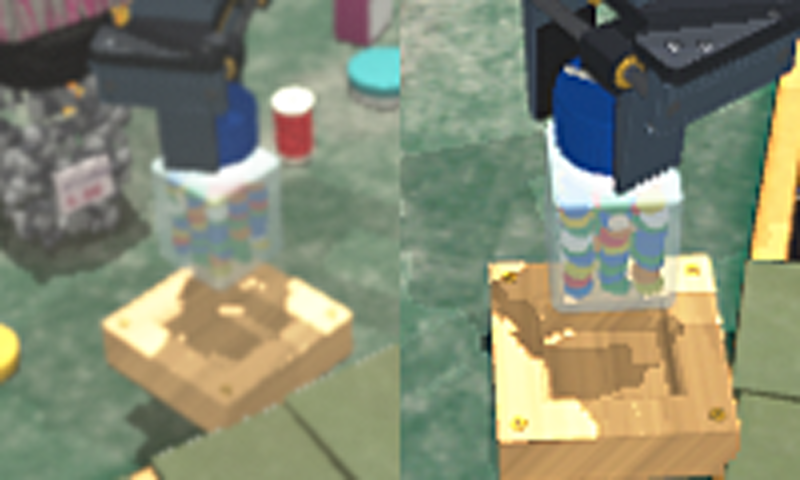

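```bash
python3 - <<'E'
from h import *
np.set_printoptions(precision=1,suppress=True)
from scipy.optimize import least_squares
S=env.camera_model("scene");D=env.camera_model("side");so=np.array([187,186]);do=np.array([247,206])
s=lambda L:np.array(L,float)/4+so-.4
d=lambda L:(np.array(L,float)-[400,0])/4+do-.4
a=plane(S,s([[122,323],[335,313],[225,390]]),35)[:,:2];b=plane(D,d([[510,275],[692,270],[717,415],[519,425]]),35)[:,:2]
print("scene",a,a[:2].mean(0));print("side",b,b.mean(0))
# joint: centre in column only, plus jar columns
z0=179.27-90
def jar(v):
    t=np.radians(1);R=np.array([[np.cos(t),-np.sin(t)],[np.sin(t),np.cos(t)]]);o=[]
    for m in(S,D):
        C=[np.r_[v+R@np.array([31*i,31*j]),z] for i in(-1,1) for j in(-1,1) for z in(z0+2,z0+76)]
        p=proj(m,C);o.append((p[:,0].min()+p[:,0].max())/2)
    return np.array(o)
obs=np.array([s([217.5,0])[0],d([615,0])[0]])
print("jar",least_squares(lambda v:jar(v)-obs,[577,81.]).x)
E
```

```text
scene [[623.5 130.5]
 [523.7  25.9]
 [524.1 128.8]] [573.6  78.2]
side [[625.4  29. ]
 [526.1  29.6]
 [525.3 129.4]
 [624.5 131.3]] [575.3  79.8]
jar [576.7  77.5]
```

Relative to the brace, the jar is off by about (-2, +1.5) mm. I'll apply a small correction and descend to just above the well.

```bash
python3 -m jog '{"jaw":[40,40,40,40,40],"slide":[[-0.02,-0.06,0.3],[0,0,0.5],[0,0,0.5],[0,0,0.3],[0,0,0]],"spin":[0,0,0,0,0]}' 50
python3 -m jog '{"jaw":[40,40,40,40,40],"slide":[[0,0,0.1],[0,0,0.1],[0,0,0.1],[0,0,0.1],[0,0,0]],"spin":[0,0,0,0,0]}'
```

```text
time_s: 6.5
ee_pos: [578.9, 85.8, 129.6]
ee_rot: [-179.9, 0.2, 33.1]
force: [-0.5, -0.3, -4.2]
gripper_width: 55.3
gripper_force: 50.0
time_s: 7.0
ee_pos: [581.5, 85.7, 124.1]
ee_rot: [179.8, -0.2, 33.2]
force: [-3.8, -3.2, 16.5]
gripper_width: 55.1
gripper_force: 50.0
```

```bash
python3 -m jog '{"jaw":[40,40,40],"slide":[[-0.05,0.01,0],[-0.05,0.01,0],[0,0,0]],"spin":[0,0,0]}' 50
```

```text
time_s: 7.3
ee_pos: [580.2, 84.4, 123.8]
ee_rot: [179.8, -0.4, 33.1]
force: [-1.9, -0.5, 12.7]
gripper_width: 55.4
gripper_force: 50.0
```

```bash
python3 - <<'E'
from h import *
import pickle
np.set_printoptions(precision=2,suppress=True)
s=env.state();p=s["ee_pos"];print(p,s["ee_rot"],s["force"],s["torque"])
S=env.camera_model("scene");D=env.camera_model("side")
A=[]
for n,m in(("scene",S),("side",D)):
    im=env.grab_frame(n);u=proj(m,p)[0].astype(int);print(n,u-[50,35])
    A.append(im[u[1]-35:u[1]+65,u[0]-50:u[0]+50,::-1])
cv2.imwrite("pics/cmp3.png",cv2.resize(np.hstack(A),None,fx=4,fy=4,interpolation=cv2.INTER_CUBIC))
s=env.state();print(s["ee_pos"],s["force"],s["torque"])
E
```

```text
[580.21  84.45 123.8 ] [179.83  -0.41  33.12] [-1.87 -0.53 12.7 ] [0.28 0.56 0.08]
scene [188 204]
side [247 227]
[580.27  84.5  123.79] [-1.65 -0.31 12.79] [0.27 0.55 0.03]
```

View pics/cmp3.png

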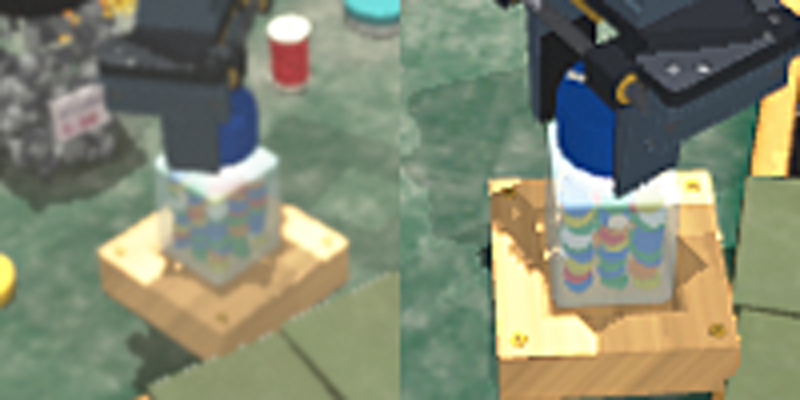

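```bash
python3 - <<'E'
from h import *
np.set_printoptions(precision=1,suppress=True)
S=env.camera_model("scene");D=env.camera_model("side")
s=lambda L:np.array(L,float)/4+np.array([188,204])-.4
d=lambda L:(np.array(L,float)-[400,0])/4+np.array([247,227])-.4
b=plane(D,d([[510,188],[692,186],[717,330],[519,340]]),35)[:,:2];print("side screws",b,b.mean(0))
print("side jar bottom front corners",plane(D,d([[555,303],[672,303]]),34)[:,:2])
a=plane(S,s([[120,253],[333,243],[222,318]]),35)[:,:2];print("scene screws",a,a[:2].mean(0))
print("scene jar corner",plane(S,s([[222,285]]),34)[:,:2])
E
```

```text
side screws [[625.4  26.8]
 [526.1  29.6]
 [525.2 128.8]
 [624.4 130.7]] [575.3  79. ]
side jar bottom front corners [[605.2 107.1]
 [545.7 109.7]]
scene screws [[621.  130.9]
 [521.2  26.5]
 [523.6 128.3]] [571.1  78.7]
scene jar corner [[547.4 105.8]]
```

```bash
python3 -m jog '{"jaw":[40,40,40,40],"slide":[[0,0,-0.2],[0,0,-0.2],[0,0,0],[0,0,0]],"spin":[0,0,0,0]}' 50
cat > st.py <<'E'
from workcell import env
s=env.state();print({k:s[k].round(2).tolist() for k in("ee_pos","ee_rot","force","torque")},round(s["gripper_width"],1))
E
python3 st.py
```

```text
time_s: 7.8
ee_pos: [577.7, 84.1, 131.1]
ee_rot: [-180.0, 0.0, 33.1]
force: [-0.4, 0.2, -5.0]
gripper_width: 55.8
gripper_force: 50.0
{'ee_pos': [577.73, 84.07, 131.06], 'ee_rot': [-179.99, 0.04, 33.14], 'force': [-0.39, 0.18, -4.98], 'torque': [-0.02, -0.03, 0.01]} 55.8
```

```bash
python3 -m jog '{"jaw":[40,40,40,40,40,40],"slide":[[0,-0.07,0],[0,0,0.1],[0,0,0.1],[0,0,0.1],[0,0,0.1],[0,0,0]],"spin":[0,0,0,0,0,0]}' 50
python3 st.py
```

```text
time_s: 8.4
ee_pos: [579.6, 86.7, 123.7]
ee_rot: [179.9, -0.4, 33.1]
force: [-0.2, 0.7, 14.7]
gripper_width: 55.2
gripper_force: 50.0
{'ee_pos': [579.65, 86.67, 123.67], 'ee_rot': [179.86, -0.45, 33.08], 'force': [-0.19, 0.74, 14.73], 'torque': [0.33, 0.73, -0.13]} 55.2
```

```bash
python3 -m jog '{"jaw":[40,40,40,40,40],"slide":[[0.03,0.02,0],[0.03,0.02,0],[0.03,0.02,0],[0,0,0],[0,0,0]],"spin":[0,0,0,0,0]}' 50
python3 st.py
```

```text
time_s: 8.9
ee_pos: [580.9, 86.7, 123.2]
ee_rot: [180.0, -0.2, 33.1]
force: [-2.8, 0.6, 15.6]
gripper_width: 55.6
gripper_force: 50.1
{'ee_pos': [580.91, 86.68, 123.21], 'ee_rot': [180.0, -0.23, 33.07], 'force': [-2.78, 0.64, 15.55], 'torque': [0.47, 1.43, -0.12]} 55.6
```

```bash
python3 -m jog '{"jaw":[40,40,40,40,40],"slide":[[0.03,0.02,0],[0.03,0.02,0],[0.03,0.02,0],[0,0,0],[0,0,0]],"spin":[0,0,0,0,0]}' 50
python3 st.py
```

```text
time_s: 9.4
ee_pos: [583.2, 87.1, 122.4]
ee_rot: [-179.9, -0.1, 33.1]
force: [-4.0, 2.0, 14.0]
gripper_width: 55.6
gripper_force: 50.1
{'ee_pos': [583.19, 87.09, 122.42], 'ee_rot': [-179.88, -0.14, 33.05], 'force': [-3.99, 2.0, 13.99], 'torque': [0.82, 1.65, -0.14]} 55.6
```

```bash
python3 -m jog '{"jaw":[40,40,40,40,40],"slide":[[0.04,0.015,0.01],[0.04,0.015,0.01],[0.04,0.015,0.01],[0,0,0],[0,0,0]],"spin":[0,0,0,0,0]}' 50
python3 st.py
```

```text
time_s: 9.9
ee_pos: [586.7, 88.2, 121.1]
ee_rot: [-179.8, -0.1, 33.0]
force: [-3.7, 2.4, 11.7]
gripper_width: 55.5
gripper_force: 50.1
{'ee_pos': [586.67, 88.18, 121.06], 'ee_rot': [-179.83, -0.11, 33.05], 'force': [-3.68, 2.44, 11.74], 'torque': [1.03, 1.6, -0.12]} 55.5
```

```bash
python3 -m jog '{"jaw":[40,40,40,40],"slide":[[0,0,-0.2],[0,0,-0.3],[0,0,0],[0,0,0]],"spin":[0,0,0,0]}' 50
python3 st.py; python3 - <<'E'
from h import *
import pickle
np.set_printoptions(precision=1,suppress=True)
m=pickle.load(open("w4.pkl","rb"));cr=lambda L:np.array(L,float)/2.7+[179.8,169.8]
def ang(L,z):
    e=plane(m,cr(L),z)[:,:2];d=e[1]-e[0];return e,np.degrees(np.arctan2(d[1],d[0])).round(1)
for L,z in(([[270,25],[400,100]],91),([[235,35],[160,165]],91),([[225,100],[160,205]],167)):print(ang(L,z))
# jar held at contact cmp3-time: no; numeric line fits in current side/scene images
for n in("scene","side","wrist"):
    pickle.dump(env.camera_model(n),open(f"{n}5.pkl","wb"));cv2.imwrite(f"pics/{n}5.png",env.grab_frame(n)[:,:,::-1])
for n,bx in(("scene",(190,190,280,300)),("side",(250,200,350,330))):
    f=cv2.imread(f"pics/{n}5.png")[:,:,::-1].copy();c=blob(f,(100,130,40),(125,255,255),bx);print(n,cv2.boundingRect(c))
    mm=pickle.load(open(f"{n}5.pkl","rb"))
    p=env.state()["ee_pos"];y=np.radians(33.1);tx=np.array([np.cos(y),np.sin(y),0])
    for o in(0,-3,-6):
        r=[p+tx*o+[28*np.cos(t),28*np.sin(t),zz] for t in np.linspace(0,6.28,90) for zz in(-2,31)];q=proj(mm,r);print(o,q.min(0),q.max(0))
E
```

```text
time_s: 10.3
ee_pos: [587.1, 86.5, 133.4]
ee_rot: [180.0, 0.0, 33.1]
force: [-0.8, -0.6, -4.2]
gripper_width: 55.6
gripper_force: 49.9
{'ee_pos': [587.12, 86.49, 133.37], 'ee_rot': [179.98, 0.0, 33.14], 'force': [-0.83, -0.6, -4.22], 'torque': [0.05, -0.02, -0.03]} 55.6
(array([[ 592.9,  -79.2],
       [ 589. , -123.8]]), np.float64(-95.1))
(array([[585.9, -71.2],
       [539.4, -67.3]]), np.float64(175.1))
(array([[588.5, -71.9],
       [560.8, -68.8]]), np.float64(173.8))
scene (240, 223, 9, 18)
0 [224.4 219.7] [246.9 242.9]
-3 [225.5 219.8] [248. 243.]
-6 [226.6 219.9] [249.1 243.1]
side (282, 240, 16, 29)
0 [280.2 238.4] [309.8 271.2]
-3 [281.5 237.8] [311.1 270.6]
-6 [282.7 237.2] [312.3 269.9]
```

```bash
python3 - <<'E'
from h import *
np.set_printoptions(precision=1,suppress=True)
P={2:np.array([581.65,83.61,179.27]),5:np.array([587.12,86.49,133.37])}
for n in("scene","side"):
    m=env.camera_model(n)
    for k,p in P.items():
        f=cv2.imread(f"pics/{n}{k}.png")[:,:,::-1].copy();h=cv2.cvtColor(f,cv2.COLOR_RGB2HSV).astype(int)
        M=((h[...,0]>92)&(h[...,0]<130)&(h[...,1]>70))
        for lo,hi in((-40,-15),(-65,-40),(-88,-65)):
            a=proj(m,p+[0,0,hi-0])[0];b=proj(m,p+[0,0,lo])[0];c=(a[0]+b[0])/2
            r0,r1=int(a[1])+8,int(b[1])+8   # front face sits lower in image
            ys,xs=np.nonzero(M[r0:r1,int(c)-16:int(c)+22]);xs=xs+int(c)-16
            print(n,k,(lo,hi),len(xs),(np.median(xs)-c).round(1),(xs.min()-c).round(1) if len(xs) else 0,(xs.max()-c).round(1) if len(xs) else 0)
E
```

```text
scene 2 (-40, -15) 0 nan 0 0
scene 2 (-65, -40) 0 nan 0 0
scene 2 (-88, -65) 0 nan 0 0
scene 5 (-40, -15) 0 nan 0 0
scene 5 (-65, -40) 0 nan 0 0
scene 5 (-88, -65) 0 nan 0 0
side 2 (-40, -15) 21 -5.4 -9.4 6.6
side 2 (-65, -40) 75 9.9 -8.1 15.9
side 2 (-88, -65) 24 -1.3 -8.8 5.2
side 5 (-40, -15) 31 0.8 -7.2 16.8
side 5 (-65, -40) 59 11.1 -4.9 17.1
side 5 (-88, -65) 20 3.3 -4.7 8.3
  return _methods._mean(a, axis=axis, dtype=dtype,
  ret = ret.dtype.type(ret / rcount)
```

```bash
python3 - <<'E'
from h import *
np.set_printoptions(precision=1,suppress=True)
A=np.array([581.65,83.61,179.27]);B=np.array([587.12,86.49,133.37])
for n,dx in(("scene",4),("side",3)):
    m=env.camera_model(n);up=lambda k:cv2.resize(cv2.imread(f"pics/{n}{k}.png"),None,fx=4,fy=4,interpolation=cv2.INTER_CUBIC)
    a,b=up(2),up(5)
    for z in(-30,-50,-75):
        # front-face point of the jar (toward the camera): y+31 (side) / corner (scene)
        o=np.array([-4.5,28,z]) if n=="side" else np.array([-30,24,z])
        p=proj(m,A+o)[0];q=proj(m,B+o)[0];w,hh=12,6
        t=a[int(4*(p[1]-hh)):int(4*(p[1]+hh)),int(4*(p[0]-w)):int(4*(p[0]+w))]
        x0,y0=int(4*(q[0]-w-8)),int(4*(q[1]-hh-8))
        r=cv2.matchTemplate(b[y0:int(4*(q[1]+hh+8)),x0:int(4*(q[0]+w+8))],t,cv2.TM_CCOEFF_NORMED);_,v,_,l=cv2.minMaxLoc(r)
        s=(np.array(l)+[x0,y0]-[int(4*(p[0]-w)),int(4*(p[1]-hh))])/4-(q-p)
        print(n,z,round(v,2),"px shift beyond TCP motion",s)
E
```

```text
scene -30 0.88 px shift beyond TCP motion [ 1.5 -0.4]
scene -50 0.7 px shift beyond TCP motion [ 2.5 -0.1]
scene -75 0.56 px shift beyond TCP motion [-4. -8.]
side -30 0.79 px shift beyond TCP motion [ 1.9 -0.2]
side -50 0.79 px shift beyond TCP motion [ 2.6 -0.9]
side -75 0.86 px shift beyond TCP motion [ 3.  -0.9]
```

The jar picked up about 4° of tilt in the grip, with its bottom toward -tool x. I'll probe straight down from here, where the bottom is nominally over the well.

```bash
python3 -m jog '{"jaw":[40,40,40,40,40],"slide":[[0,0,0.2],[0,0,0.15],[0,0,0.1],[0,0,0.1],[0,0,0]],"spin":[0,0,0,0,0]}' 50
python3 st.py
```

```text
time_s: 10.95
ee_pos: [586.6, 86.6, 116.4]
ee_rot: [-180.0, 0.1, 33.1]
force: [-0.0, 0.9, -3.8]
gripper_width: 55.5
gripper_force: 49.9
{'ee_pos': [586.65, 86.59, 116.37], 'ee_rot': [-179.97, 0.07, 33.14], 'force': [-0.01, 0.89, -3.8], 'torque': [0.01, -0.03, 0.02]} 55.5
```

It has entered the well with no contact, so I'll keep going down.

```bash
python3 -m jog '{"jaw":[40,40,40,40,40],"slide":[[0,0,0.12],[0,0,0.12],[0,0,0.1],[0,0,0],[0,0,0]],"spin":[0,0,0,0,0]}' 50
python3 st.py
```

```text
time_s: 11.45
ee_pos: [587.0, 86.6, 106.8]
ee_rot: [180.0, 0.0, 33.1]
force: [0.6, 0.3, -5.2]
gripper_width: 55.7
gripper_force: 49.9
{'ee_pos': [587.01, 86.62, 106.76], 'ee_rot': [180.0, 0.01, 33.14], 'force': [0.57, 0.3, -5.22], 'torque': [-0.01, -0.05, -0.03]} 55.7
```

```bash
python3 -m jog '{"jaw":[40,40,40,40,40],"slide":[[0,0,0.1],[0,0,0.1],[0,0,0.06],[0,0,0],[0,0,0]],"spin":[0,0,0,0,0]}' 50
python3 st.py
```

```text
time_s: 11.95
ee_pos: [587.0, 86.2, 101.5]
ee_rot: [179.9, -0.0, 33.1]
force: [-5.0, -1.7, 10.6]
gripper_width: 55.5
gripper_force: 50.0
{'ee_pos': [587.04, 86.19, 101.52], 'ee_rot': [179.93, -0.04, 33.14], 'force': [-4.95, -1.7, 10.64], 'torque': [-0.22, 0.91, -0.03]} 55.5
```

The jar is on the well floor. Now I'll release it so it stands upright and re-centre along tool x. I'll also rotate the hand clockwise, which leaves range for the twist and lets a second grip direction locate the axis.

```bash
python3 -m jog '{"jaw":[91,91,91,91,91,91],"slide":[[0,0,0],[0,0,0],[0,0,0],[0,0,-0.07],[-0.16,0,0],[-0.17,0,0]],"spin":[0,0,0,0,0,0]}' 50
python3 -m jog '{"jaw":[91,91,91,91,91,91,91,91,91],"slide":[[0,0,0],[0,0,0],[0,0,0],[0,0,0],[0,0,0],[0,0,0],[0,0,0],[0,0,0],[0,0,0]],"spin":[1,1,1,1,1,1,1,1,0]}'
python3 - <<'E'
from h import *
s=env.state();p=s["ee_pos"];print(p,s["ee_rot"],s["force"])
for n,bx in(("scene",(190,190,290,300)),("side",(250,200,350,330))):
    f=env.grab_frame(n);cv2.imwrite(f"pics/{n}6.png",f[:,:,::-1]);c=blob(f,(100,130,40),(125,255,255),bx);print(n,cv2.boundingRect(c))
    m=env.camera_model(n);r=[np.r_[p[:2]+[28*np.cos(t),28*np.sin(t)],zz] for t in np.linspace(0,6.28,90) for zz in(98,131)];q=proj(m,r);print(q.min(0),q.max(0))
E
```

```text
time_s: 12.55
ee_pos: [578.5, 81.1, 101.0]
ee_rot: [180.0, 0.0, 33.2]
force: [0.7, 0.0, 1.1]
gripper_width: 91.3
gripper_force: 0.0
time_s: 13.45
ee_pos: [578.3, 81.0, 101.0]
ee_rot: [180.0, 0.0, -30.8]
force: [0.1, 0.3, 0.1]
gripper_width: 91.4
gripper_force: 0.0
[578.29971457  80.95529022 101.02217134] [ 1.79978306e+02  1.43006155e-02 -3.08497766e+01] [0.07028315 0.33951149 0.12842893]
scene (232, 232, 21, 21)
[229.07326312 230.22428305] [251.18336269 253.32222116]
side (295, 251, 20, 29)
[284.29814499 248.77808844] [313.13976976 280.92350341]
```

```bash
python3 -m jog '{"jaw":[40,40,40,40,40,40],"slide":[[0,0,0],[0,0,0],[0,0,0],[0,0,0],[0,0,0],[0,0,0]],"spin":[0,0,0,0,0,0]}' 10
python3 st.py; python3 - <<'E'
from h import *
p=np.array([587.04,86.19]);q=env.state()["ee_pos"][:2]
ty=lambda a:np.array([np.sin(np.radians(a)),-np.cos(np.radians(a))])
A=np.array([ty(33.14),ty(-30.8)]);print("axis",np.linalg.solve(A,[A[0]@p,A[1]@q]),"tcp",q)
E
```

```text
time_s: 14.15
ee_pos: [578.1, 80.6, 101.1]
ee_rot: [179.9, 0.0, -30.8]
force: [-1.9, -2.5, 2.3]
gripper_width: 56.5
gripper_force: 10.0
{'ee_pos': [578.14, 80.62, 101.14], 'ee_rot': [179.9, 0.03, -30.83], 'force': [-1.94, -2.52, 2.28], 'torque': [-0.49, 0.43, -0.06]} 56.5
axis [578.3350823   80.50667185] tcp [578.14456873  80.62024073]
```

The grip is centred on the axis. I'll go to 60 N and twist counterclockwise through the first, safe part.

```bash
python3 -m jog '{"jaw":[40,40,40,40,40,40,40,40,40,40],"slide":[[0,0,0],[0,0,0],[0,0,0],[0,0,0],[0,0,0],[0,0,0],[0,0,0],[0,0,0],[0,0,0],[0,0,0]],"spin":[0,0,-0.4,-0.6,-0.8,-0.8,-0.8,-0.8,-0.8,0]}' 60
python3 st.py
```

```text
time_s: 15.15
ee_pos: [578.8, 82.1, 100.7]
ee_rot: [-179.9, -0.0, 9.1]
force: [-1.0, 0.4, -1.5]
gripper_width: 55.2
gripper_force: 60.0
{'ee_pos': [578.77, 82.1, 100.73], 'ee_rot': [-179.91, -0.01, 9.11], 'force': [-0.96, 0.4, -1.47], 'torque': [0.23, 0.23, 0.03]} 55.2
```

```bash
python3 -m jog '{"jaw":[40,40,40,40],"slide":[[0,0,0],[0,0,0],[0,0,0],[0,0,0]],"spin":[-0.7,-0.7,-0.7,-0.7]}' 60
python3 st.py; python3 - <<'E'
from h import *
import pickle
np.set_printoptions(precision=1,suppress=True)
m=env.camera_model("wrist");s=env.state();p=s["ee_pos"];f=env.grab_frame("wrist");cv2.imwrite("pics/w7.png",f[:,:,::-1])
h=cv2.cvtColor(f,cv2.COLOR_RGB2HSV)
q=np.array([proj(m,np.r_[p[:2]+[26*np.cos(t),26*np.sin(t)],131])[0] for t in np.linspace(0,6.28,60)])
M=np.zeros(h.shape[:2],np.uint8);cv2.fillConvexPoly(M,q.astype(np.int32),255)
k=(M>0)&(h[...,1]<90)&(h[...,2]>110);n,l,st,ce=cv2.connectedComponentsWithStats(k.astype(np.uint8))
for i in range(1,n):
    if st[i,4]>30:
        ys,xs=np.nonzero(l==i);W=plane(m,np.c_[xs,ys],131)[:,:2]-p[:2];v=cv2.fitLine(W.astype(np.float32),2,0,.01,.01).ravel()
        print(st[i],W.mean(0),np.degrees(np.arctan2(*W.mean(0)[::-1])),"dir",np.degrees(np.arctan2(v[1],v[0])))
E
```

```text
time_s: 15.55
ee_pos: [578.5, 82.6, 100.7]
ee_rot: [-179.9, -0.1, 31.5]
force: [-1.4, 3.1, -0.0]
gripper_width: 55.6
gripper_force: 60.0
{'ee_pos': [578.53, 82.58, 100.71], 'ee_rot': [-179.85, -0.05, 31.52], 'force': [-1.37, 3.09, -0.01], 'torque': [0.6, 0.38, -0.34]} 55.6
[278 250  11  49 473] [10.6  7.1] 33.92382985312165 dir 32.472813
```

The white line is now at 32° and tracking the tool. Release should come at about 61–69°, so I'll take smaller steps.

```bash
python3 -m jog '{"jaw":[40,40,40,40,40],"slide":[[0,0,0],[0,0,0],[0,0,0],[0,0,0],[0,0,0]],"spin":[-0.6,-0.6,-0.6,-0.5,-0.3]}' 60
python3 st.py
python3 -m jog '{"jaw":[40,40],"slide":[[0,0,0],[0,0,0]],"spin":[-0.25,-0.25]}' 60
```

```text
time_s: 16.1
ee_pos: [578.2, 82.7, 100.9]
ee_rot: [-179.9, -0.1, 52.2]
force: [-1.7, 3.4, 0.6]
gripper_width: 55.1
gripper_force: 60.0
{'ee_pos': [578.24, 82.72, 100.93], 'ee_rot': [-179.85, -0.09, 52.15], 'force': [-1.72, 3.39, 0.62], 'torque': [0.69, 0.53, -0.29]} 55.1
time_s: 16.3
ee_pos: [578.2, 82.7, 101.0]
ee_rot: [-179.8, -0.1, 56.1]
force: [-2.4, 3.6, 1.5]
gripper_width: 55.4
gripper_force: 60.0
```

```bash
python3 -m jog '{"jaw":[40,40],"slide":[[0,0,0],[0,0,0]],"spin":[-0.2,-0.2]}' 60; python3 st.py
```

```text
time_s: 16.5
ee_pos: [578.1, 82.4, 101.2]
ee_rot: [-179.9, -0.1, 59.4]
force: [-3.4, 4.2, 1.9]
gripper_width: 55.4
gripper_force: 60.0
{'ee_pos': [578.11, 82.41, 101.17], 'ee_rot': [-179.87, -0.07, 59.42], 'force': [-3.38, 4.16, 1.95], 'torque': [0.84, 0.73, -0.39]} 55.4
```

```bash
python3 -m jog '{"jaw":[40,40],"slide":[[0,0,0],[0,0,0]],"spin":[-0.2,-0.1]}' 60; python3 -m jog '{"jaw":[40,40],"slide":[[0,0,0],[0,0,0]],"spin":[-0.2,-0.1]}' 60; python3 st.py
```

```text
time_s: 16.7
ee_pos: [578.0, 82.3, 101.4]
ee_rot: [-179.9, -0.1, 61.8]
force: [-3.4, 4.9, 3.8]
gripper_width: 54.9
gripper_force: 60.0
time_s: 16.9
ee_pos: [578.0, 82.3, 101.6]
ee_rot: [-179.9, -0.1, 64.2]
force: [-3.7, 3.3, 4.1]
gripper_width: 55.4
gripper_force: 60.0
{'ee_pos': [577.97, 82.26, 101.57], 'ee_rot': [-179.88, -0.06, 64.21], 'force': [-3.71, 3.34, 4.09], 'torque': [0.69, 0.9, -0.31]} 55.4
```

```bash
python3 -m jog '{"jaw":[40,40],"slide":[[0,0,0],[0,0,0]],"spin":[-0.2,-0.1]}' 60; python3 -m jog '{"jaw":[40,40],"slide":[[0,0,0],[0,0,0]],"spin":[-0.1,0]}' 60; python3 st.py
```

```text
time_s: 17.1
ee_pos: [577.9, 82.3, 101.8]
ee_rot: [-179.9, -0.1, 66.6]
force: [-4.8, 5.1, 5.3]
gripper_width: 55.9
gripper_force: 60.0
time_s: 17.3
ee_pos: [577.9, 82.3, 101.9]
ee_rot: [-179.9, -0.1, 67.4]
force: [-5.7, 4.2, 5.9]
gripper_width: 55.4
gripper_force: 60.0
{'ee_pos': [577.92, 82.35, 101.91], 'ee_rot': [-179.89, -0.07, 67.39], 'force': [-5.71, 4.24, 5.95], 'torque': [0.76, 1.04, -0.24]} 55.4
```

```bash
cat > line.py <<'E'
from h import *
np.set_printoptions(precision=1,suppress=True)
m=env.camera_model("wrist");s=env.state();p=s["ee_pos"];f=env.grab_frame("wrist")
h=cv2.cvtColor(f,cv2.COLOR_RGB2HSV);z=p[2]+30
q=np.array([proj(m,np.r_[p[:2]+[26*np.cos(t),26*np.sin(t)],z])[0] for t in np.linspace(0,6.28,60)])
M=np.zeros(h.shape[:2],np.uint8);cv2.fillConvexPoly(M,q.astype(np.int32),255)
k=(M>0)&(h[...,1]<90)&(h[...,2]>110);n,l,st,ce=cv2.connectedComponentsWithStats(k.astype(np.uint8))
for i in range(1,n):
    if st[i,4]>30:
        ys,xs=np.nonzero(l==i);W=plane(m,np.c_[xs,ys],z)[:,:2]-p[:2];v=cv2.fitLine(W.astype(np.float32),2,0,.01,.01).ravel()
        print(st[i],W.mean(0),np.degrees(np.arctan2(*W.mean(0)[::-1])),"dir",np.degrees(np.arctan2(v[1],v[0])))
E
python3 line.py; python3 -m jog '{"jaw":[40,40],"slide":[[0,0,0],[0,0,0]],"spin":[-0.1,-0.1]}' 60; python3 st.py
```

```text
[278 251  11  48 467] [ 5.5 11. ] 63.6458488275619 dir 68.14544
time_s: 17.55
ee_pos: [577.9, 82.4, 102.1]
ee_rot: [-179.9, -0.1, 69.0]
force: [-5.6, 5.3, 7.7]
gripper_width: 55.6
gripper_force: 60.0
{'ee_pos': [577.9, 82.43, 102.11], 'ee_rot': [-179.89, -0.09, 68.99], 'force': [-5.62, 5.29, 7.66], 'torque': [0.8, 1.12, -0.24]} 55.6
```

The upward push has grown to 7.7 N, so the lugs have released and I've stopped turning. Next is a gentle straight lift, checking that the jar doesn't follow.

```bash
python3 -m jog '{"jaw":[40,40,40],"slide":[[0,0,-0.07],[0,0,-0.07],[0,0,0]],"spin":[0,0,0]}' 60; python3 st.py
```

```text
time_s: 17.85
ee_pos: [579.2, 81.5, 106.0]
ee_rot: [179.9, -0.0, 69.1]
force: [-4.2, 2.9, 4.1]
gripper_width: 55.4
gripper_force: 60.0
{'ee_pos': [579.2, 81.49, 105.96], 'ee_rot': [179.92, -0.05, 69.09], 'force': [-4.17, 2.9, 4.11], 'torque': [0.46, 0.47, 0.05]} 55.4
```

```bash
python3 -m jog '{"jaw":[40,40,40,40],"slide":[[0,0,-0.07],[0,0,-0.07],[0,0,-0.07],[0,0,0]],"spin":[0,0,0,0]}' 60; python3 st.py
```

```text
time_s: 18.25
ee_pos: [578.9, 81.1, 111.7]
ee_rot: [180.0, 0.0, 69.1]
force: [-0.8, 1.4, -0.6]
gripper_width: 55.4
gripper_force: 60.0
{'ee_pos': [578.9, 81.07, 111.71], 'ee_rot': [179.98, 0.01, 69.13], 'force': [-0.82, 1.36, -0.55], 'torque': [0.16, 0.13, 0.02]} 55.4
```

The force is down to cap weight only, so the cap is free. I'll lift it until its rim is about 30 mm above the mouth.

```bash
python3 -m jog '{"jaw":[40,40,40,40,40,40,40],"slide":[[0,0,-0.15],[0,0,-0.25],[0,0,-0.3],[0,0,-0.3],[0,0,-0.25],[0,0,0],[0,0,0]],"spin":[0,0,0,0,0,0,0]}' 60; python3 st.py; python3 line.py
python3 - <<'E'
from h import *
f=env.grab_frame("side");cv2.imwrite("pics/side9.png",f[:,:,::-1])
m=env.camera_model("side");p=env.state()["ee_pos"]
c=blob(f,(100,130,40),(125,255,255),(250,180,350,330));print("cap",cv2.boundingRect(c),proj(m,p+[0,0,-11])[0],proj(m,p+[0,0,31])[0])
h=cv2.cvtColor(f,cv2.COLOR_RGB2HSV);k=np.zeros(h.shape[:2],bool);k[230:300,275:325]=True
ys,xs=np.nonzero(k&(h[...,0]>3)&(h[...,0]<13)&(h[...,1]>160)&(h[...,2]>150));print("orange",len(xs),xs.mean() if len(xs) else 0,ys.min() if len(ys) else 0,ys.max() if len(ys) else 0,"seal expected",proj(m,[[577,81,116],[577,81,126]]))
E
```

```text
time_s: 18.95
ee_pos: [578.8, 81.2, 149.4]
ee_rot: [180.0, -0.0, 69.1]
force: [0.7, -0.2, -0.5]
gripper_width: 55.1
gripper_force: 60.0
{'ee_pos': [578.77, 81.17, 149.37], 'ee_rot': [179.97, -0.0, 69.14], 'force': [0.75, -0.19, -0.52], 'torque': [0.01, -0.05, 0.01]} 55.1
[278 251  11  48 484] [ 5.1 11. ] 65.11684642013431 dir 70.098076
cap (284, 230, 29, 32) [298.79122667 256.14678385] [299.37730499 239.96768736]
orange 39 299.2564102564103 261 268 seal expected [[299.21196286 264.08012903]
 [299.34910845 260.43455438]]
```

The orange seal shows at rows 261–268 (264 expected for a seated jar). The cap is held level and clear, so I'm handing in.

```bash
python3 -c "
from workcell import env
print(env.job_done())"
```

```text
the job is handed in; nothing more can be done
None
```

The job is handed in: the square jar is down in the brace well and its cap came off at thread release, held level about 30 mm above the open mouth. It took about 19 s and I moved none of the bystander items.

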